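# Clamp a granite test block by its tension wheel

### The arm

A 7-joint arm with a two-finger parallel gripper is mounted at the origin on the work surface. World frame = base frame: x ahead of the robot, y to its left, z up, the work surface at z = 0. Lengths are in m, angles in rad, forces in N, time in s.
With the tool pointing down it reaches from about 0.425 to 0.875 m from the base axis. Payload 4.7 kg.
Tool frame: the origin (TCP) lies at the very end of the fingers, on their centre line; the grasp point (between the pads) lies 19 mm behind it; z points along the fingers, y is the direction in which the jaws open and shut (so a half turn about z gives the same grasp; the last joint's range is limited). The gripper opens to 85 mm and grips with 20 to 120 N. Pads are 22 mm wide; open, the fingers measure 114 mm over their backs; the gripper's body (76 mm by 85 mm) begins 54 mm behind the grasp point. The pads swing forward as they close: fully open they stand 13 mm farther back than shut.
Start: joints at [1.229, 0.321, -0.07, 1.45, 0.023, 1.371, -0.057], TCP at [0.226, -0.609, 0.231] pointing down, gripper open.
Joint ranges: [-2.86, 2.86], [-0.3, 2.09], [-1.38, 1.24], [0.06, 2.45], [-1.56, 4.7], [0.09, 2.05], [-2.69, 2.69]. Speed limits (rad/s): [2.57, 2.57, 3.14, 3.14, 3.14, 3.14, 3.14].

### API

Orientations are given as a unit quaternion [w, x, y, z].
In Python, from station import manip gives the robot as it stands.
- The arm moves only by the shell command python3 -m inch 'ROWS' [FORCE]. ROWS is JSON, a list of rows, each a list of 3 entries, a list of its own where there are three numbers: the shift along the tool's x, y, z in mm, then the turn, a rotation vector about the tool's x, y, z in rad, then the closure in counts, from 0 (fully open) to 255 (shut). A call has 1 to 10 rows; each row shifts and turns the commanded pose from where the row before left it, along the tool's axes as they then stand; what a row does not reach is not made up. A row lasts 1/10 s, in which the tool goes at most 50 mm and 8.59 degrees, less where a joint would pass 70% of its speed; a pose out of reach is approached as far as the arm can. A call is refused whole if a number of a shift passes 50 or a number of a turn 0.15, either way. A call with a gripper value outside its range is refused whole. The fingers move at their own pace and stop on an object; FORCE is the grip in N (left out, the last holds). Time passes only in rows, so rows that do not move let the fingers close. It gives the time, the measured TCP pose, the force and the opening at its end, in the units of the state.
- manip.state(): the state, without advancing time (a new reading comes with each control period).
- manip.snapshot(name): name is "scene" or "side" or "wrist"; returns a dict with "color" (384x512x3 uint8, red, green, blue), "mtx" (3x3 intrinsics, pixels), "k1" (the pictures are not rectified: a ray, as slopes to the right and down, at radius r is drawn at 1 + k1 r^2 times it, then the intrinsics apply), "rvec" (rotation vector, rad) and "tvec" (3), from world to camera coordinates, as OpenCV has them. Camera axes: x right, y down, z forward; pixel columns grow to the right and rows downward; lengths in m; the calibration is good to about 2 mm. A picture is of the moment at which its call begins. There is no depth.
- manip.sign_off(): hands the job in, once; it reports no verdict.
The state is a dict: "time": time; "joint_pos": joint angles; "joint_vel": joint speeds; "joint_efforts": joint torques, N m; "ee_pos": TCP position; "tcp_rot": TCP orientation; "wrist_force": force on the tool from outside, world axes, zero at the start; "ft_torque": the same for the moment, N m; "opening": finger opening in m.
Only numpy, scipy, OpenCV 4.12 (cv2) and the standard library are available. Lean on these libraries where they do the work, as an engineer would, in place of code of your own. Each camera call takes 0.05 s, during which the arm holds its last target. There are 200 camera calls.

### The job

Set the granite test block down flat in the green drawbar fixture, between the steel fence and the orange pad, centred across the fence and square to it. Then wind the tension wheel clockwise by its red handle until it feels firm, that is until the push needed at the handle has risen about 6 N above its free-running push, and no tighter, since the stone's edges chip. Let go and leave the block pulled up flush against the fence; do not disturb the tools and stone lying around.

Things in the scene. Friction and masses are not known exactly. Their poses are not given: they have to be found in the camera images.
- block: Grey granite block, 56 (x) x 45 (y) x 60 (z, height) mm, 0.3 to 0.55 kg, black drill circle on top; stands upright on the work surface. Origin: centre of its underside. Its 45 mm side goes between fence and pad, its 56 mm side runs along the fence; half a turn about vertical makes no difference.
- fixture: Green cast fixture, 130 (x) x 385 (y) x 20 (z) mm bed, origin at its underside centre. Along its y: the wheel housing (at -118 mm), the bright steel fence (84 mm wide, its face at +10 mm), then the jaw. Fence and jaw rise 34 mm above the bed top. Two 10 mm drawbars run along y at x = +-52 mm, their tops 19 mm above the bed top.
- seat (a point): Point on the bed top (20 mm above the work surface) at the foot of the steel fence's face, mid width. y points square out of the fence to the jaw, x along the fence, z up. The block, when home, stands on the bed with its underside centre at x = 0, y = 22.5 mm of this frame; it may be set down some mm off the fence, as winding pulls it home.
- jaw: Dark steel jaw carrier, 120 (x) x 30 (y) x 34 (z) mm, axes as seat, origin at its underside centre. Slides to the fence (-y) 8 mm per radian of wheel. In front of it is an orange pad 64 mm wide, sprung (25 N per mm), its face 27 to 51 mm from the jaw's origin: its setting differs every time and is not known. At the start pad and fence are 55 to 86 mm apart.
- wheel_centre (a point): Centre of the hub top of the dark three-spoked tension wheel (146 mm across, axis vertical), 100 mm above the work surface; the rim's top is 96 mm above it. Clockwise seen from above tightens. The wheel stays where it is left. From the start it needs 1.5 to 5.7 rad of turn.
- handle (a point): Grip point on the axis of the upright red round handle, 132 mm above the work surface: 26 mm diameter, 58 mm tall, domed top at 155 mm, 55 mm from the wheel axis. It spins freely on its pin, so an unturning gripper can lead it round. Kept moving it takes about 10 N along the circle when free (only 6 to 9 N may remain when stopped), rising 1.5 N per 10 N of clamping; first contact to firm is 15 to 35 mm of arc.
- core_bit: Bystander: steel core bit standing upright, 48 mm diameter, 115 mm tall; origin at its underside centre.
- hammer: Bystander: hammer, 260 mm long, lying along its x; origin under its middle.
- wrench: Bystander: steel wrench, 180 mm long, lying along its x; origin under its middle.
- offcut: Bystander: dark granite offcut, 90 x 60 x 20 mm; origin at its underside centre.
Not all that is in view belongs to the job. There is more than one size of the block; the job needs the largest.

How it is judged:
By the outcome, as a careful person would: the job done as asked, in the order asked, and still so for the second after the job is handed in, with the robot touching nothing.
It also fails if it takes over 72 s, if anything falls off the work surface, if the arm or the gripper's body presses on something with over 40 N, if the wrist force passes 120 N, or if a joint passes its speed limit or range.

## Working session

There is one attempt and no reset: what is moved stays moved. The work goes in short steps, Python scripts to look and compute and a shell command to move; the robot and the scene stay as the last step left them, time stands still between calls to the robot, and variables do not carry over. Pictures are saved under pics/ and viewed, on a budget of 10 in all, crops included, one or two more only if the job needs it, and the job is handed in when it is done.

```bash
mkdir -p pics; ls; cat > h.py <<'E'
import numpy as np, cv2
from station import manip
def snap(n,f=None):
    s=manip.snapshot(n)
    if f: cv2.imwrite('pics/'+f,s['color'][:,:,::-1])
    np.savez(''+n+'.npz',**s)
    return s
def load(n): return dict(np.load(''+n+'.npz'))
def ray(s,uv):
    K=np.array(s['mtx']);k=float(s['k1'])
    uv=np.atleast_2d(np.array(uv,float))
    d=np.c_[(uv[:,0]-K[0,2])/K[0,0],(uv[:,1]-K[1,2])/K[1,1]]
    u=d.copy()
    for _ in range(30): u=d/(1+k*(u**2).sum(1,keepdims=True))
    R=cv2.Rodrigues(np.array(s['rvec'],float))[0];t=np.array(s['tvec'],float).ravel()
    return -R.T@t,np.c_[u,np.ones(len(u))]@R
def onz(s,uv,z):
    o,d=ray(s,uv); return o+d*((z-o[2])/d[:,2])[:,None]
def proj(s,P):
    R=cv2.Rodrigues(np.array(s['rvec'],float))[0];t=np.array(s['tvec'],float).ravel()
    c=np.atleast_2d(P)@R.T+t;u=c[:,:2]/c[:,2:];u=u*(1+float(s['k1'])*(u**2).sum(1,keepdims=True))
    K=np.array(s['mtx']);return np.c_[u[:,0]*K[0,0]+K[0,2],u[:,1]*K[1,1]+K[1,2]]
E
python3 - <<'E'
from h import *
for n in ('scene','side'):
    s=snap(n); o,d=ray(s,[256,192]); print(n,o,d,s['mtx'],s['k1'])
a=load('scene')['color'];b=load('side')['color']
cv2.imwrite('pics/a.png',cv2.resize(a[:,:,::-1],(800,600),interpolation=cv2.INTER_CUBIC))
cv2.imwrite('pics/b.png',cv2.resize(b[:,:,::-1],(800,600),interpolation=cv2.INTER_CUBIC))
st=manip.state();print(st)
E
```

```text
pics
scene [1.25236762 0.55725051 1.1104581 ] [[-0.50824857 -0.40459872 -0.76032425]] [[422.80257325   0.         251.59226198]
 [  0.         422.80257325 192.42429449]
 [  0.           0.           1.        ]] -0.11797750617841363
side [0.0054281  0.62884833 0.9994223 ] [[ 0.47169462 -0.49966536 -0.72654175]] [[401.85918536   0.         256.22532266]
 [  0.         401.85918536 193.96422233]
 [  0.           0.           1.        ]] -0.013016096749935624
{'time': 0.1, 'joint_pos': array([ 1.22913335,  0.32175888, -0.07007003,  1.45159696,  0.02258603,
        1.37080205, -0.05688653]), 'joint_vel': array([ 0.00019292, -0.00130303,  0.0009469 , -0.00499392, -0.0003482 ,
        0.00073275,  0.00162148]), 'joint_efforts': array([ 4.85414348e-04, -4.94878078e+01, -3.83517947e-01, -3.15212560e+01,
        1.31636855e-02,  7.52355263e-03, -7.10168052e-06]), 'ee_pos': array([ 0.22617429, -0.60884481,  0.23030419]), 'tcp_rot': array([-8.66654289e-04,  9.84218109e-01,  1.76957403e-01, -1.99804000e-04]), 'wrist_force': array([-0.45129797,  1.62495516,  0.01000875]), 'ft_torque': array([0.06963626, 0.01929125, 0.03101165]), 'opening': 0.08542030910651079}
```

View pics/a.png

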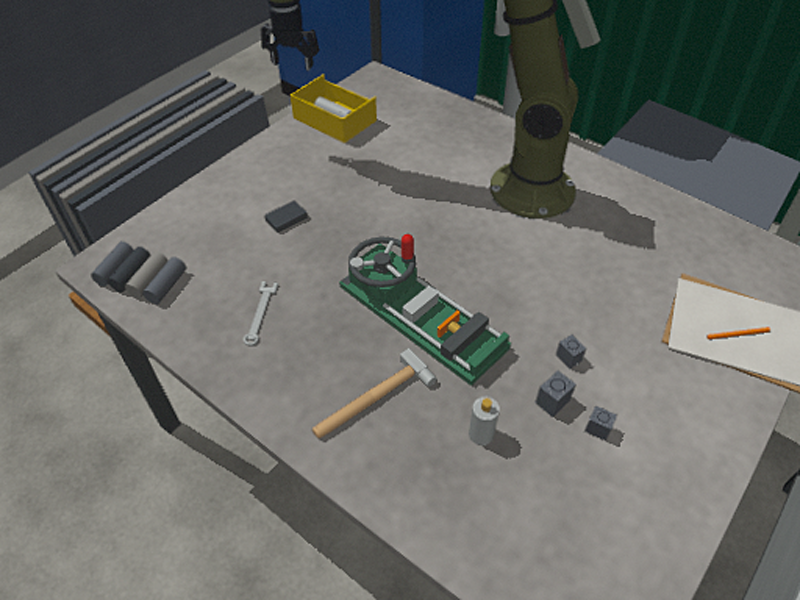

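View pics/b.png

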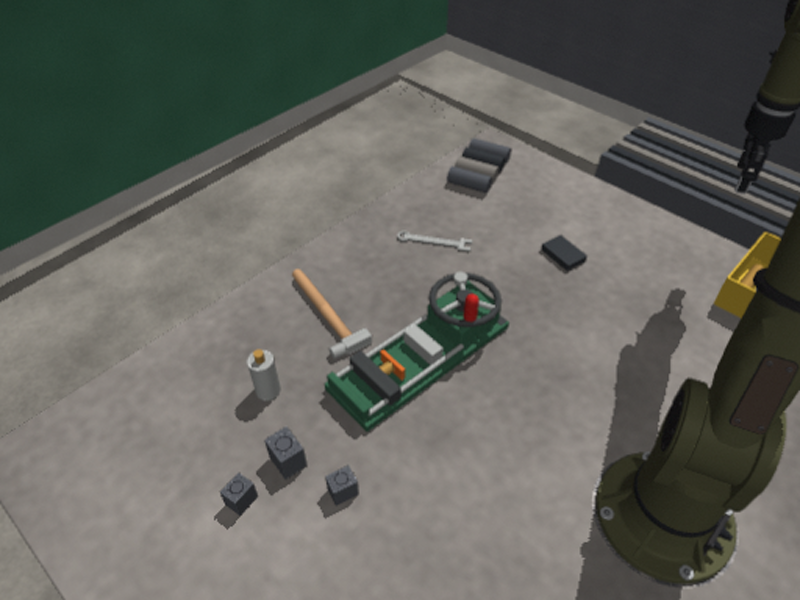

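Both views show three blocks: A at scene (571,349) / side (342,484), B at scene (556,393) / side (285,452), and C at scene (601,421) / side (238,492). B looks the largest. The fixture runs from the wheel at scene (382,262) to the jaw at (465,335). I'll confirm the block and read corners in one enlarged composite crop.

```bash
python3 - <<'E'
from h import *
def crop(n,x,y,w,h,f):
    a=load(n)['color'][y:y+h,x:x+w,::-1]
    a=cv2.resize(a,None,fx=f,fy=f,interpolation=cv2.INTER_CUBIC)
    for i in range(0,w,10):
        cv2.line(a,(i*f,0),(i*f,4 if i%50 else 8),(255,255,255),1)
        cv2.putText(a,str(x+i),(i*f,16),0,.3,(0,255,255),1)
    for i in range(0,h,10):
        cv2.line(a,(0,i*f),(4,i*f),(255,255,255),1)
        cv2.putText(a,str(y+i),(6,i*f+4),0,.3,(0,255,255),1)
    return a
A=crop('scene',335,208,65,75,4); B=crop('side',135,260,100,75,4)
C=crop('scene',215,148,115,100,3)[:, :]; D=crop('side',205,172,125,100,3)
def pad(x,w):return cv2.copyMakeBorder(x,0,0,0,w-x.shape[1],0)
top=np.hstack([A,B]);bot=np.hstack([C,D]);w=max(top.shape[1],bot.shape[1])
im=np.vstack([pad(top,w),pad(bot,w)]);print(im.shape)
cv2.imwrite('pics/c.png',im)
# blob measurement: block tops
for n in('scene','side'):
    s=load(n);hsv=cv2.cvtColor(s['color'],cv2.COLOR_RGB2HSV)
    for nm,lo,hi in(('red',(0,170,90),(5,255,255)),('orange',(10,170,120),(20,255,255))):
        m=cv2.inRange(hsv,lo,hi)
        k,l,st,c=cv2.connectedComponentsWithStats(m)
        for i in range(1,k):
            if st[i,4]>15: print(n,nm,st[i],c[i].round(1))
E
```

```text
(600, 720, 3)
scene red [257 150   7  16 104] [260.1 157.5]
scene orange [280 198  14  18  48] [285.6 206. ]
scene orange [453 210  39   7  89] [471.5 212.9]
side red [298 188   8  18 114] [301.3 196.3]
side orange [244 224  15  14  55] [250.7 230.5]
```

View pics/c.png

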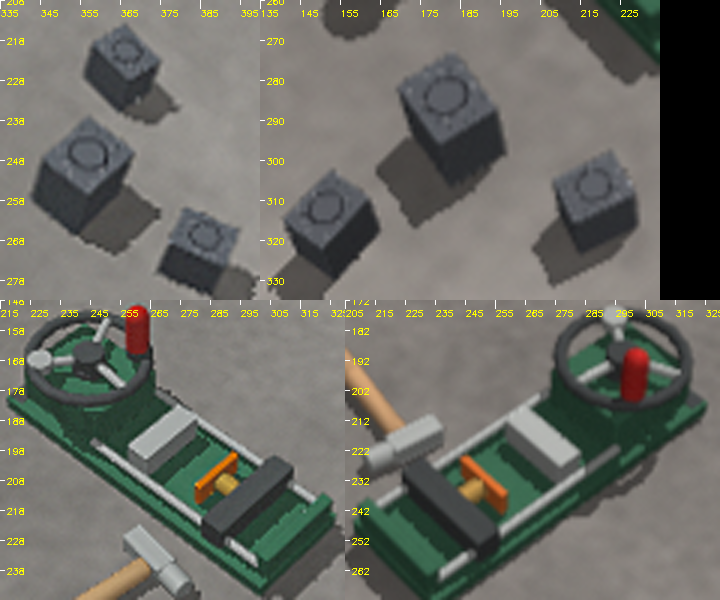

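Confirmed: B is clearly larger and taller than A and C (each about 2/3 of its size). B's top corners in the scene view are about (357,237), (368,246), (345,247). The fence, jaw, wheel and handle are clear in both views. Next I'll turn these into positions.

```bash
cat >> h.py <<'E'
def tri(pa,pb):
    a,b=load('scene'),load('side');o1,d1=ray(a,pa);o2,d2=ray(b,pb);d1=d1[0]/np.linalg.norm(d1);d2=d2[0]/np.linalg.norm(d2)
    t=np.linalg.lstsq(np.c_[d1,-d2],o2-o1,rcond=None)[0];p,q=o1+t[0]*d1,o2+t[1]*d2
    return (p+q)/2,np.linalg.norm(p-q)
E
python3 - <<'E'
from h import *
np.set_printoptions(precision=4,suppress=True)
a,b=load('scene'),load('side')
A=lambda L:[(335+x/4,208+y/4) for x,y in L]
B=lambda L:[(135+(x-260)/4,260+y/4) for x,y in L]
C=lambda L:[(215+x/3,148+(y-300)/3) for x,y in L]
D=lambda L:[(205+(x-345)/3,172+(y-300)/3) for x,y in L]
def rep(n,P):
    print(n,P.tolist().__repr__() if 0 else '\n',P); 
    print(' edges',np.linalg.norm(np.roll(P,-1,0)-P,axis=1),'ang',np.degrees(np.arctan2(*(np.roll(P,-1,0)-P)[:,[1,0]].T)),'mean',P.mean(0))
rep('blk scene',onz(a,A([(87,118),(134,154),(90,192),(42,158)]),.06))
rep('blk side',onz(b,B([(397,85),(450,55),(497,103),(440,128)]),.06))
rep('blk A scene',onz(a,A([(122,27),(160,62),(121,79),(90,52)]),.04))
rep('fence sc',onz(a,C([(178,406),(197,422),(148,458),(131,440)]),.054))
rep('fence sd',onz(b,D([(525,405),(580,455),(562,462),(507,415)]),.054))
rep('jaw sc',onz(a,C([(277,458),(293,470),(220,533),(203,518)]),.054))
rep('jaw sd',onz(b,D([(423,458),(498,537),(478,545),(403,467)]),.054))
print('hub',onz(a,C([(90,355)]),.1),onz(b,D([(625,352)]),.1),tri(C([(90,355)])[0],D([(625,352)])[0]))
print('handle',onz(a,[(260.1,157.5)],.126),onz(b,[(301.3,196.3)],.126),tri((260.1,157.5),(301.3,196.3)))
print('pad top',tri((285.6,206),(250.7,230.5)))
# bed corners z=.02
print('bed',onz(a,C([(8,403),(265,583),(333,520)]),.02))
print('bedsd',onz(b,D([(705,405),(438,590),(358,520)]),.02))
print('cyl',onz(a,[(310,260)],.1))
E
```

```text
blk scene 
 [[0.5043 0.3482 0.06  ]
 [0.511  0.3922 0.06  ]
 [0.56   0.3826 0.06  ]
 [0.5561 0.3396 0.06  ]]
 edges [0.0445 0.0499 0.0432 0.0525] ang [ 81.3632 -11.0509 -95.1458 170.5878] mean [0.5328 0.3657 0.06  ]
blk side 
 [[0.5588 0.3794 0.06  ]
 [0.5511 0.3403 0.06  ]
 [0.5    0.3425 0.06  ]
 [0.513  0.3801 0.06  ]]
 edges [0.0399 0.0511 0.0398 0.0458] ang [-101.1608  177.5403   70.9763   -0.9241] mean [0.5307 0.3605 0.06  ]
blk A scene 
 [[0.3956 0.3226 0.04  ]
 [0.4077 0.3636 0.04  ]
 [0.4414 0.347  0.04  ]
 [0.4333 0.3146 0.04  ]]
 edges [0.0427 0.0375 0.0334 0.0386] ang [  73.5064  -26.1598 -103.8806  168.0009] mean [0.4195 0.337  0.04  ]
fence sc 
 [[0.4784 0.0197 0.054 ]
 [0.4844 0.0503 0.054 ]
 [0.5584 0.0391 0.054 ]
 [0.5498 0.009  0.054 ]]
 edges [0.0312 0.0749 0.0312 0.0722] ang [  78.8779   -8.6141 -106.0908  171.5173] mean [0.5178 0.0295 0.054 ]
fence sd 
 [[0.5544 0.0063 0.054 ]
 [0.4691 0.0176 0.054 ]
 [0.4763 0.0368 0.054 ]
 [0.5587 0.0292 0.054 ]]
 edges [0.0861 0.0205 0.0827 0.0233] ang [ 172.4206   69.3057   -5.257  -100.5082] mean [0.5146 0.0225 0.054 ]
jaw s
[... 272 characters left out ...]
.4681 0.1663 0.054 ]
 [0.5873 0.1503 0.054 ]]
 edges [0.1218 0.021  0.1204 0.0226] ang [ 171.4707   69.1696   -7.6276 -106.1158] mean [0.5243 0.148  0.054 ]
hub [[ 0.5115 -0.0786  0.1   ]] [[ 0.5017 -0.0881  0.1   ]] (array([ 0.5044, -0.0878,  0.0934]), np.float64(0.008686566055425601))
handle [[ 0.4686 -0.0486  0.126 ]] [[ 0.4629 -0.0512  0.126 ]] (array([ 0.4647, -0.0526,  0.122 ]), np.float64(0.002664362116068449))
pad top (array([0.5273, 0.1006, 0.0451]), np.float64(0.002848026182841695))
bed [[ 0.5709 -0.1549  0.02  ]
 [ 0.5935  0.2184  0.02  ]
 [ 0.4819  0.2304  0.02  ]]
bedsd [[ 0.4327 -0.1496  0.02  ]
 [ 0.4766  0.2127  0.02  ]
 [ 0.5922  0.2101  0.02  ]]
cyl [[0.6791 0.291  0.1   ]]
```

Fixture x axis is about -8° in world, and block x about -9°. I'll move to a view point above the fixture and turn the jaws to that angle (tool z turn -1.06 rad).

```bash
python3 -m inch '[[[20,-15,-30],[0,0,0],0],[[36,-32,-15],[0,0,0],0],[[37,-33,-15],[0,0,0],0],[[37,-33,-15],[0,0,0],0],[[37,-33,-15],[0,0,0],0],[[37,-33,-15],[0,0,0],0],[[37,-33,-15],[0,0,0],0],[[37,-33,0],[0,0,0],0],[[37,-33,0],[0,0,0],0],[[37,-33,0],[0,0,0],0]]' 60
python3 -m inch '[[[37,-33,0],[0,0,0],0],[[37,-33,0],[0,0,-0.1],0],[[0,0,0],[0,0,-0.14],0],[[0,0,0],[0,0,-0.14],0],[[0,0,0],[0,0,-0.14],0],[[0,0,0],[0,0,-0.14],0],[[0,0,0],[0,0,-0.14],0],[[0,0,0],[0,0,-0.14],0],[[0,0,0],[0,0,-0.12],0],[[0,0,0],[0,0,0],0]]'
python3 - <<'E'
from h import *
s=snap('wrist');o,d=ray(s,[256,192]);print(o,d,s['mtx'])
st=manip.state();print(st['ee_pos'],st['tcp_rot'],st['wrist_force'])
cv2.imwrite('pics/d.png',cv2.resize(s['color'][:,:,::-1],(768,576),interpolation=cv2.INTER_CUBIC))
E
```

```text
time: 1.1
ee_pos: [0.4442, -0.2012, 0.3485]
tcp_rot: [0.0, 0.984, 0.177, -0.0]
wrist_force: [1.0, 0.1, 0.0]
opening: 0.085
time: 2.1
ee_pos: [0.4899, -0.1155, 0.3482]
tcp_rot: [-0.0, 0.76, 0.65, -0.0]
wrist_force: [-0.7, 0.4, 0.0]
opening: 0.0855
[ 0.50218453 -0.03986018  0.49174272] [[-0.06691641 -0.30192015 -0.9512016 ]] [[272.97397551   0.         261.1072524 ]
 [  0.         272.97397551 189.74858602]
 [  0.           0.           1.        ]]
[ 0.48998809 -0.11547212  0.34822662] [-2.37731796e-04  7.60540356e-01  6.49290587e-01 -2.11049657e-04] [ 0.15231195 -0.46879128  0.48186999]
```

View pics/d.png

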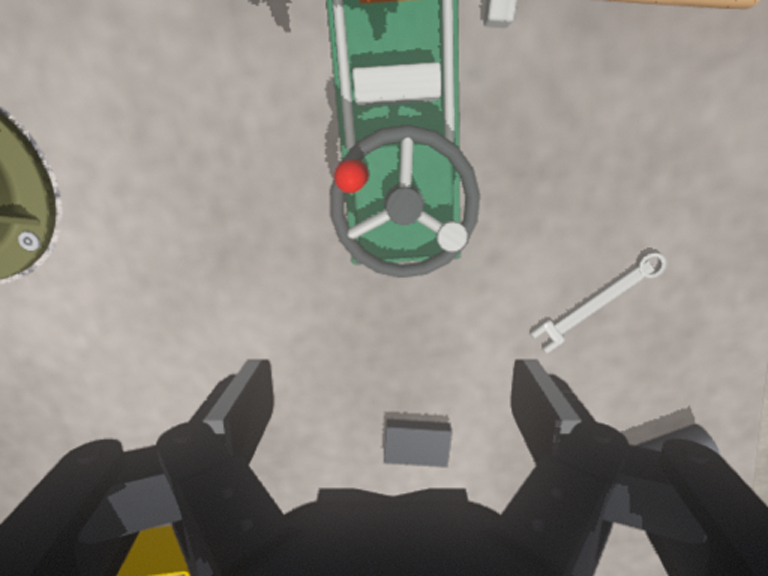

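The wrist view shows the wheel hub at (404,206), the handle at (350,176), the fence top from (353,64) to (441,103), and the drawbars parallel to the image columns. Now the wheel, handle and fence positions from these pixels.

```bash
python3 - <<'E'
from h import *
np.set_printoptions(precision=4,suppress=True)
s=load('wrist');k=1/1.5
print('hub',onz(s,[(404*k,206*k)],.1))
# dark rim: outer circle bounds
print('rim',onz(s,[(331*k,201*k),(479*k,201*k),(404*k,126*k),(404*k,276*k)],.094), onz(s,[(405*k,201*k)],.094))
hsv=cv2.cvtColor(s['color'],cv2.COLOR_RGB2HSV);m=cv2.inRange(hsv,(0,150,90),(6,255,255));m[:80]=0
c=np.argwhere(m)[:,::-1];print(len(c),c.mean(0)*1.5,c.min(0)*1.5,c.max(0)*1.5,'handle',onz(s,[c.mean(0)],.145))
print('fence top corners',onz(s,np.array([(353,70),(438,64),(441,96),(355,103)])*k,.054))
print('bars R',onz(s,np.array([(450,20),(447,110)])*k,.039),'L',onz(s,np.array([(340,15),(347,95)])*k,.039))
print('bed edge',onz(s,np.array([(328,0),(458,0),(459,130),(333,80)])*k,.02))
E
```

```text
hub [[ 0.5063 -0.0867  0.1   ]]
rim [[ 0.4381 -0.072   0.094 ]
 [ 0.5778 -0.0938  0.094 ]
 [ 0.5167 -0.0167  0.094 ]
 [ 0.4962 -0.1566  0.094 ]] [[ 0.508  -0.0829  0.094 ]]
342 [349.9474 175.9254] [334.5 160.5] [366.  190.5] handle [[ 0.4657 -0.0505  0.145 ]]
fence top corners [[0.4772 0.0423 0.054 ]
 [0.5581 0.0348 0.054 ]
 [0.5577 0.0068 0.054 ]
 [0.4738 0.0137 0.054 ]]
bars R [[ 0.5757  0.0725  0.039 ]
 [ 0.5642 -0.0054  0.039 ]] L [[0.4727 0.0928 0.039 ]
 [0.4662 0.024  0.039 ]]
bed edge [[ 0.4623  0.1125  0.02  ]
 [ 0.5884  0.0927  0.02  ]
 [ 0.5773 -0.0256  0.02  ]
 [ 0.453   0.0427  0.02  ]]
```

```bash
python3 -m inch '[[[40,-1,10],[0,0,0],0],[[40,-1,10],[0,0,0],0],[[36,-1,10],[0,0,0],0],[[0,0,0],[0,0,0],0],[[0,0,0],[0,0,0],0]]'
python3 - <<'E'
from h import *
s=snap('wrist');np.savez('wfix.npz',**s)
E
python3 -m inch '[[[45,-4,0],[0,0,0],0],[[45,-4,0],[0,0,0],0],[[45,-4,0],[0,0,0],0],[[45,-4,0],[0,0,0],0],[[45,-4,-10],[0,0,0],0],[[45,-4,-10],[0,0,0],0],[[45,-3,-10],[0,0,0],0],[[45,-3,-10],[0,0,0],0],[[0,0,0],[0,0,0],0],[[0,0,0],[0,0,0],0]]'
python3 - <<'E'
from h import *
s=snap('wrist');np.savez('wblk.npz',**s)
a=load('wfix')['color'][:,:,::-1];b=s['color'][:,:,::-1]
A=cv2.resize(a[0:300,130:390],None,fx=2,fy=2,interpolation=2)[:, :400*2]
cv2.imwrite('pics/e.png',A)
B=cv2.resize(b[40:340,130:390],None,fx=2,fy=2,interpolation=2)
cv2.imwrite('pics/f.png',B)
print(manip.state()['ee_pos'])
E
```

```text
time: 2.65
ee_pos: [0.5049, 0.0002, 0.3183]
tcp_rot: [0.0, 0.76, 0.65, -0.0]
wrist_force: [0.9, -0.6, 0.0]
opening: 0.0852
time: 3.7
ee_pos: [0.5315, 0.36, 0.3578]
tcp_rot: [-0.0, 0.76, 0.65, -0.001]
wrist_force: [-0.7, -0.8, -0.5]
opening: 0.0858
[0.53218853 0.35837385 0.35792797]
```

View pics/e.png

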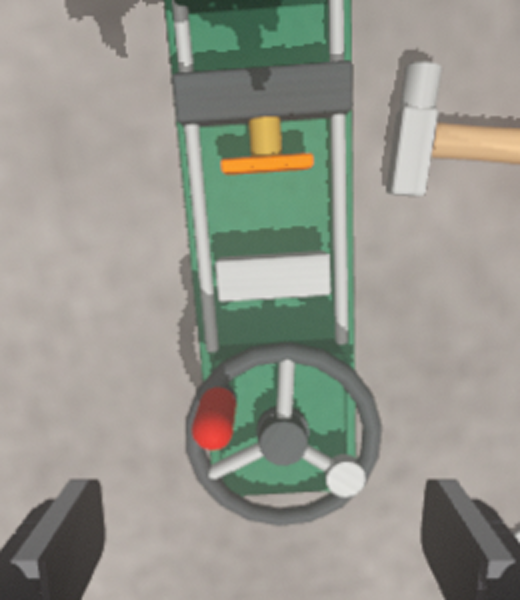

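View pics/f.png

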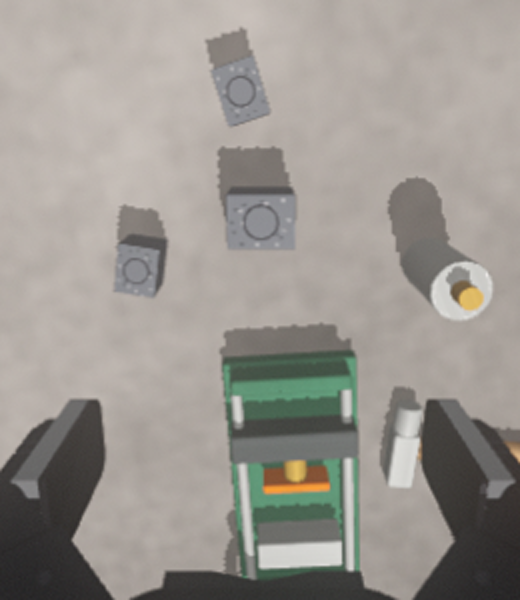

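The e.png crop shows the fence's jaw-side top edge from (217,262) to (329,254), the pad at (267,163), and the jaw at (264,92). In f.png the largest block's top has corners (228,194), (294,192), (296,248), (229,250). Now compute both.

```bash
python3 - <<'E'
from h import *
np.set_printoptions(precision=4,suppress=True)
f,b=load('wfix'),load('wblk')
E=lambda L:np.array([(130+x/2,y/2) for x,y in L]);F=lambda L:np.array([(130+x/2,40+y/2) for x,y in L])
def show(n,P):
    e=np.roll(P,-1,0)-P;print(n,P.mean(0),'len',np.linalg.norm(e,axis=1),'ang',np.degrees(np.arctan2(e[:,1],e[:,0])))
show('block',onz(b,F([(228,194),(294,192),(296,248),(229,250)]),.06))
print(' small A/C len',np.linalg.norm(np.diff(onz(b,F([(120,247),(163,250)]),.04),axis=0)))
show('fence',onz(f,E([(217,262),(329,254),(329,296),(219,301)]),.054));print(onz(f,E([(217,262),(329,254)]),.054))
show('jaw',onz(f,E([(176,76),(352,64),(352,111),(178,123)]),.054))
print('pad front top',onz(f,E([(222,173),(313,167)]),.05))
P=onz(f,E([(188,130),(209,310)]),.039);Q=onz(f,E([(340,130),(345,340)]),.039)
for p in(P,Q):print('bar',p,np.degrees(np.arctan2(*(p[0]-p[1])[[1,0]])))
print('hub',onz(f,E([(283,437)]),.1),'rim',onz(f,E([(284,434)]),.094),'handle top',onz(f,E([(213,430)]),.148))
show('fence2',onz(b,F([(259,545),(340,540),(341,565),(259,571)]),.054))
show('jaw2',onz(b,F([(231,433),(357,424),(357,452),(233,461)]),.054))
E=None
h=cv2.cvtColor(b['color'],cv2.COLOR_RGB2HSV)
E
```

```text
block [0.5317 0.3636 0.06  ] len [0.0527 0.0455 0.0552 0.0456] ang [ -7.188  -95.8108 172.8469  81.0249]
 small A/C len 0.03682628832500691
fence [0.5172 0.0247 0.054 ] len [0.082  0.0306 0.0823 0.0286] ang [ -4.8952 -96.7169 173.7187  82.6447]
[[0.4782 0.0429 0.054 ]
 [0.5599 0.0359 0.054 ]]
jaw [0.5292 0.1463 0.054 ] len [0.1164 0.0278 0.118  0.0282] ang [ -5.4691 -95.8271 174.665   80.946 ]
pad front top [[0.4923 0.1025 0.05  ]
 [0.5562 0.0964 0.05  ]]
bar [[0.473  0.1347 0.039 ]
 [0.464  0.0065 0.039 ]] 85.98920549134819
bar [[ 0.5791  0.1181  0.039 ]
 [ 0.5662 -0.0338  0.039 ]] 85.15234604616839
hub [[ 0.5073 -0.0822  0.1   ]] rim [[ 0.5082 -0.0826  0.094 ]] handle top [[ 0.4663 -0.0499  0.148 ]]
fence2 [0.5169 0.0244 0.054 ] len [0.0807 0.0305 0.0831 0.0319] ang [ -4.4874 -94.7038 176.3964  80.9965]
jaw2 [0.5294 0.1528 0.054 ] len [0.117  0.0297 0.1172 0.03  ] ang [ -4.2091 -96.0161 175.9577  83.7497]
```

Results agree: the block is at (0.532, 0.364), yaw about -7.5°, sized 54x45 (expected 56x45). The fence face middle is at (0.519, 0.039) with fixture yaw -5.2°. The wheel axis is at (0.507, -0.083) and the handle at (0.466, -0.050), a radius of about 53 mm against 55 given. Going for the grasp.

```bash
python3 -m inch '[[[5,-1,40],[0,0,-0.027],0],[[0,0,45],[0,0,0],0],[[0,0,45],[0,0,0],0],[[0,0,45],[0,0,0],0],[[0,0,45],[0,0,0],0],[[0,0,40],[0,0,0],0],[[0,0,30],[0,0,0],0],[[0,0,20],[0,0,0],0],[[0,0,14],[0,0,0],0],[[0,0,0],[0,0,0],0]]'
python3 -m inch '[[[0,0,0],[0,0,0],0],[[0,0,0],[0,0,0],255],[[0,0,0],[0,0,0],255],[[0,0,0],[0,0,0],255],[[0,0,0],[0,0,0],255],[[0,0,0],[0,0,0],255],[[0,0,0],[0,0,0],255],[[0,0,0],[0,0,0],255],[[0,0,0],[0,0,0],255]]' 60
```

```text
time: 4.75
ee_pos: [0.5312, 0.3615, 0.0326]
tcp_rot: [0.0, 0.752, 0.659, -0.002]
wrist_force: [0.1, 0.4, 0.4]
opening: 0.0855
time: 5.65
ee_pos: [0.5316, 0.3657, 0.0362]
tcp_rot: [0.0, 0.751, 0.66, 0.001]
wrist_force: [-0.2, 0.2, 6.2]
opening: 0.0549
```

```bash
python3 -m inch '[[[0,0,-10],[0,0,0],255],[[0,0,-30],[0,0,0],255],[[0,0,-40],[0,0,0],255],[[-25,3,-30],[0,0,0],255],[[-45,4,0],[0,0,0],255],[[-45,4,0],[0,0,0],255],[[-45,4,0],[0,0,0],255],[[-45,4,0],[0,0,0],255],[[-45,4,0],[0,0,0],255],[[-30,3,0],[0,0,0],255]]'
python3 -m inch '[[[-16,2,0],[0,0,-0.037],255],[[0,0,10],[0,0,0],255],[[0,0,0],[0,0,0],255],[[0,0,0],[0,0,0],255]]'
python3 - <<'E'
from h import *
s=snap('wrist');np.savez('w2.npz',**s);st=manip.state();print(st['ee_pos'],st['tcp_rot'],st['wrist_force'],st['opening'])
cv2.imwrite('pics/g.png',cv2.resize(s['color'][120:384,120:400,::-1],None,fx=2,fy=2,interpolation=2))
E
```

```text
time: 6.65
ee_pos: [0.5197, 0.0795, 0.1439]
tcp_rot: [0.0, 0.752, 0.659, -0.002]
wrist_force: [0.5, -0.4, -5.1]
opening: 0.0551
time: 7.05
ee_pos: [0.5199, 0.0695, 0.134]
tcp_rot: [-0.001, 0.738, 0.675, -0.0]
wrist_force: [0.8, 1.1, -4.7]
opening: 0.0545
[0.52033901 0.06966692 0.13437105] [-5.18812163e-04  7.37688743e-01  6.75140762e-01  3.03352413e-05] [-0.2087828   0.64857527 -4.21178815] 0.054858327507120774
```

View pics/g.png

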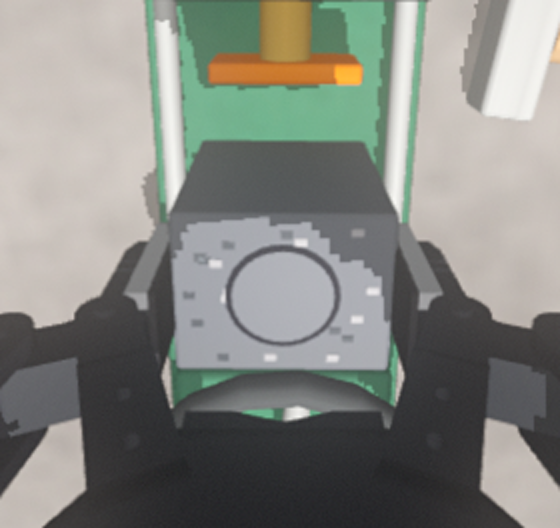

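The picture shows the held block, its top corners at (172,213), (392,213), (390,369), (180,369) and its lower front edge (203..365,142). The pad's front top edge is at (208..361,83), well ahead of it. Next, compute offsets.

```bash
python3 - <<'E'
from h import *
np.set_printoptions(precision=4,suppress=True)
s=load('w2');G=lambda L:np.array([(120+x/2,120+y/2) for x,y in L])
t=np.array([.5203,.0697]);zb=.098
tx=np.array([.0884,.9961]);ty=np.array([.9961,-.0884])
def rel(n,P):
    e=P[1]-P[0];print(n,P[:,:2].tolist()[0],'x',((P[:,:2]-t)@tx).round(4),'y',((P[:,:2]-t)@ty).round(4),'ang',np.degrees(np.arctan2(e[1],e[0])).round(2))
rel('top',onz(s,G([(172,213),(392,213),(390,369),(180,369)]),zb+.06))
rel('low front',onz(s,G([(203,142),(365,142)]),zb))
rel('circle',onz(s,G([(283,295),(284,295)]),zb+.06))
rel('pad top edge',onz(s,G([(208,83),(361,83)]),.05))
rel('pad top back',onz(s,G([(212,56),(358,56)]),.05))
rel('barL ctr',onz(s,G([(165,20),(174,160)]),.039))
rel('barR ctr',onz(s,G([(404,20),(399,160)]),.039))
rel('bed L/R',onz(s,G([(150,100),(414,100)]),.02))
E
```

```text
top [0.49576547030649476, 0.0921144330591254] x [ 0.0202  0.0202 -0.0247 -0.0248] y [-0.0264  0.0263  0.0283 -0.027 ] ang -5.06
low front [0.4946097505128913, 0.09090106422818128] x [0.0188 0.0188] y [-0.0275  0.0285] ang -5.07
circle [0.5202653692673092, 0.0672595330009756] x [-0.0024 -0.0024] y [0.0002 0.0004] ang -5.04
pad top edge [0.49146674320961636, 0.10209456490740254] x [0.0297 0.0297] y [-0.0316  0.0331] ang -5.09
pad top back [0.49461474474489475, 0.11327970885526324] x [0.0411 0.0411] y [-0.0294  0.0314] ang -5.09
barL ctr [0.47498617439753654, 0.1287562308909874] x [ 0.0548 -0.0088] y [-0.0504 -0.0504] ang -95.09
barR ctr [0.5768480488517839, 0.1196696187560373] x [ 0.0548 -0.0088] y [0.0519 0.0539] ang -93.31
bed L/R [0.4577668836152198, 0.09053958299152252] x [0.0152 0.0152] y [-0.0641  0.0634] ang -5.08
```

The block is centred across the fixture within about 1 mm and square to 0.1°. Gaps are about 5 mm to the fence and 10 mm to the pad. Lower straight down.

```bash
python3 -m inch '[[[0,0,30],[0,0,0],255],[[0,0,22],[0,0,0],255],[[0,0,14],[0,0,0],255],[[0,0,6],[0,0,0],255],[[0,0,3],[0,0,0],255],[[0,0,0],[0,0,0],255],[[0,0,0],[0,0,0],255]]'
```

```text
time: 7.8
ee_pos: [0.5216, 0.0681, 0.0605]
tcp_rot: [0.001, 0.739, 0.674, 0.001]
wrist_force: [-0.1, -0.6, -3.8]
opening: 0.0547
```

```bash
python3 -m inch '[[[0,0,1],[0,0,0],255],[[0,0,1],[0,0,0],255],[[0,0,0],[0,0,0],255]]'
```

```text
time: 8.1
ee_pos: [0.5209, 0.0677, 0.0577]
tcp_rot: [0.0, 0.739, 0.674, -0.0]
wrist_force: [0.1, -1.1, -3.6]
opening: 0.0548
```

```bash
python3 -m inch '[[[0,0,1],[0,0,0],255],[[0,0,1],[0,0,0],255],[[0,0,0],[0,0,0],255]]'; python3 -m inch '[[[0,0,1],[0,0,0],255],[[0,0,0],[0,0,0],255]]'
```

```text
time: 8.4
ee_pos: [0.5209, 0.0678, 0.0562]
tcp_rot: [0.0, 0.739, 0.674, -0.0]
wrist_force: [-2.6, -1.7, 3.3]
opening: 0.0548
time: 8.6
ee_pos: [0.521, 0.0677, 0.0562]
tcp_rot: [0.0, 0.739, 0.674, -0.001]
wrist_force: [-6.5, -2.3, 13.7]
opening: 0.0547
```

```bash
python3 -m inch '[[[0,0,-0.7],[0,0,0],255],[[0,0,0],[0,0,0],0],[[0,0,0],[0,0,0],0],[[0,0,0],[0,0,0],0],[[0,0,0],[0,0,0],0],[[0,0,-10],[0,0,0],0],[[0,0,-30],[0,0,0],0],[[0,0,-45],[0,0,0],0],[[0,0,-45],[0,0,0],0],[[0,0,0],[0,0,0],0]]'
python3 - <<'E'
from h import *
s=snap('wrist');np.savez('w3.npz',**s);st=manip.state();print(st['ee_pos'],st['tcp_rot'],st['wrist_force'],st['opening'])
cv2.imwrite('pics/i.png',cv2.resize(s['color'][100:384,120:400,::-1],None,fx=2,fy=2,interpolation=2))
E
```

```text
time: 9.6
ee_pos: [0.5249, 0.0691, 0.1922]
tcp_rot: [0.004, 0.738, 0.674, 0.004]
wrist_force: [-0.0, 0.1, -0.2]
opening: 0.086
[0.52321715 0.06841945 0.18914278] [0.00275768 0.73851683 0.67422484 0.00248023] [ 0.09238316 -0.2229378  -0.30915663] 0.08562182269488032
```

View pics/i.png

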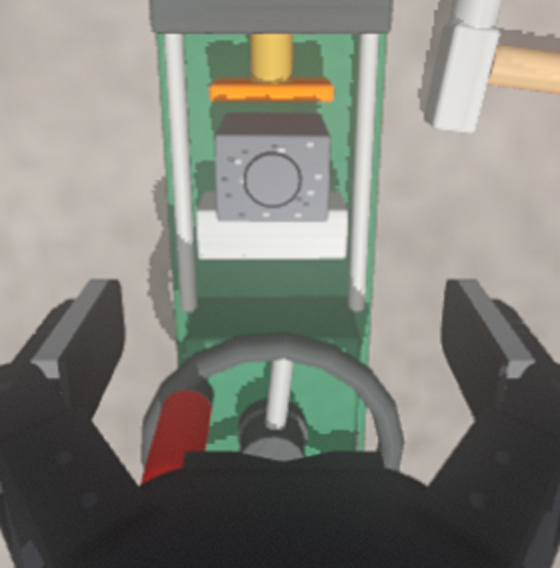

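The block sits squarely on the bed: top at (216..329, 137..220), in front of the fence (198..347) and centred on it, with a clear gap to the pad. Next, move over the handle.

```bash
python3 -m inch '[[[-20,-8,-5],[0,0,0],0],[[-40,-15,-10],[0,0,0],0],[[-40,-15,0],[0,0,0],0],[[-23,-9,0],[0,0,0],0],[[0,0,0],[0,0,0],0],[[0,0,0],[0,0,0],0],[[0,0,0],[0,0,0],0]]' 50
python3 - <<'E'
from h import *
s=snap('wrist');st=manip.state();print(st['ee_pos'],st['tcp_rot'])
m=cv2.inRange(cv2.cvtColor(s['color'],cv2.COLOR_RGB2HSV),(0,150,60),(6,255,255))
k,l,q,c=cv2.connectedComponentsWithStats(m);i=1+q[1:,4].argmax();print(q[i],c[i]);print(onz(s,[c[i]],.15))
E
```

```text
time: 10.35
ee_pos: [0.463, -0.049, 0.1999]
tcp_rot: [-0.0, 0.738, 0.675, 0.0]
wrist_force: [0.2, -0.4, 0.2]
opening: 0.0853
[ 0.46310707 -0.04885308  0.19997312] [-4.12857094e-04  7.37642700e-01  6.75191127e-01  1.38987071e-04]
[ 248  179   32   46 1118] [263.72271914 202.41055456]
[[ 0.46570046 -0.04363534  0.15      ]]
```

```bash
python3 -m inch '[[[-1,3,20],[0,0,0],0],[[0,0,30],[0,0,0],0],[[0,0,20],[0,0,0],0],[[0,0,12],[0,0,0],0],[[0,0,5],[0,0,0],0],[[0,0,0],[0,0,0],0],[[0,0,0],[0,0,0],0]]' 50
python3 - <<'E'
import math
c,s=math.cos(math.radians(5.1)),math.sin(math.radians(5.1))
# tool x=(s,c), tool y=(c,-s); cumulative positions on circle r=55 from angle a0, clockwise
def rows(a0,step,n,r=55):
    out=[]
    for i in range(n):
        a=a0-i*step;b=a-step
        dx,dy=r*(math.cos(b)-math.cos(a)),r*(math.sin(b)-math.sin(a))
        out.append((round(dx*s+dy*c,1),round(dx*c-dy*s,1)))
    return out
a0=math.atan2(.0360,-.0415);print(math.degrees(a0))
R=rows(a0,.1,40)
for i in range(0,40,5):print(round(math.degrees(a0-i*.1)),R[i:i+5])
E
```

```text
time: 11.1
ee_pos: [0.4665, -0.0515, 0.1141]
tcp_rot: [0.001, 0.738, 0.674, 0.0]
wrist_force: [0.4, -0.2, 0.4]
opening: 0.0857
139.05934636479924
139 [(4.3, 3.4), (3.9, 3.8), (3.5, 4.2), (3.1, 4.6), (2.6, 4.8)]
110 [(2.1, 5.1), (1.6, 5.3), (1.1, 5.4), (0.5, 5.5), (-0.0, 5.5)]
82 [(-0.6, 5.5), (-1.1, 5.4), (-1.6, 5.2), (-2.2, 5.1), (-2.7, 4.8)]
53 [(-3.1, 4.5), (-3.6, 4.2), (-4.0, 3.8), (-4.3, 3.4), (-4.6, 2.9)]
24 [(-4.9, 2.5), (-5.1, 2.0), (-5.3, 1.4), (-5.4, 0.9), (-5.5, 0.4)]
-4 [(-5.5, -0.2), (-5.4, -0.7), (-5.3, -1.3), (-5.2, -1.8), (-5.0, -2.3)]
-33 [(-4.7, -2.8), (-4.4, -3.3), (-4.1, -3.7), (-3.7, -4.1), (-3.3, -4.4)]
-61 [(-2.8, -4.7), (-2.3, -5.0), (-1.8, -5.2), (-1.3, -5.3), (-0.8, -5.4)]
```

```bash
python3 -m inch '[[[0,0,0],[0,0,0],255],[[0,0,0],[0,0,0],255],[[0,0,0],[0,0,0],255],[[0,0,0],[0,0,0],255],[[0,0,0],[0,0,0],255],[[0,0,0],[0,0,0],255],[[0,0,0],[0,0,0],255],[[0,0,0],[0,0,0],255],[[0,0,0],[0,0,0],255]]' 50
```

```text
time: 12.0
ee_pos: [0.4647, -0.0517, 0.1136]
tcp_rot: [-0.001, 0.739, 0.674, -0.001]
wrist_force: [-5.8, 0.9, 6.6]
opening: 0.0245
```

```bash
python3 -m inch '[[[4.3,3.4,0],[0,0,0],255],[[3.9,3.8,0],[0,0,0],255],[[3.5,4.2,0],[0,0,0],255],[[3.1,4.6,0],[0,0,0],255],[[2.6,4.8,0],[0,0,0],255]]'
```

```text
time: 12.5
ee_pos: [0.4853, -0.0369, 0.1136]
tcp_rot: [-0.002, 0.739, 0.674, -0.003]
wrist_force: [-10.7, -0.6, 12.3]
opening: 0.0247
```

```bash
python3 -m inch '[[[2.1,5.1,0],[0,0,0],255],[[1.6,5.3,0],[0,0,0],255],[[1.1,5.4,0],[0,0,0],255]]'
```

```text
time: 12.8
ee_pos: [0.5017, -0.033, 0.1136]
tcp_rot: [-0.002, 0.739, 0.674, -0.003]
wrist_force: [-10.6, -0.1, 11.6]
opening: 0.0249
```

```bash
python3 -m inch '[[[0.5,5.5,0],[0,0,0],255],[[0,5.5,0],[0,0,0],255]]'
```

```text
time: 13.0
ee_pos: [0.5127, -0.0332, 0.1136]
tcp_rot: [-0.002, 0.739, 0.674, -0.003]
wrist_force: [-9.8, 1.3, 11.3]
opening: 0.0247
```

```bash
python3 -m inch '[[[-0.6,5.5,0],[0,0,0],255],[[-1.1,5.4,0],[0,0,0],255],[[-1.6,5.2,0],[0,0,0],255]]'; python3 -m inch '[[[-2.2,5.1,0],[0,0,0],255],[[-2.7,4.8,0],[0,0,0],255]]'; python3 -m inch '[[[-3.1,4.5,0],[0,0,0],255],[[-1.8,2.1,0],[0,0,0],255]]';
```

```text
time: 13.3
ee_pos: [0.5284, -0.0375, 0.1136]
tcp_rot: [-0.002, 0.738, 0.674, -0.002]
wrist_force: [-11.6, 1.9, 11.7]
opening: 0.025
time: 13.5
ee_pos: [0.5377, -0.0427, 0.1136]
tcp_rot: [-0.002, 0.738, 0.674, -0.002]
wrist_force: [-10.8, 2.6, 11.6]
opening: 0.0245
time: 13.7
ee_pos: [0.544, -0.0478, 0.1136]
tcp_rot: [-0.003, 0.738, 0.674, -0.002]
wrist_force: [-10.4, 3.0, 11.7]
opening: 0.0247
```

```bash
python3 -m inch '[[[-1.9,2,0],[0,0,0],255],[[-2,1.9,0],[0,0,0],255]]'; python3 -m inch '[[[-2.1,1.8,0],[0,0,0],255],[[-2.2,1.7,0],[0,0,0],255]]'
```

```text
time: 13.9
ee_pos: [0.5473, -0.0512, 0.1136]
tcp_rot: [-0.003, 0.738, 0.675, -0.002]
wrist_force: [-10.9, 4.6, 10.4]
opening: 0.0245
time: 14.1
ee_pos: [0.5505, -0.0553, 0.1136]
tcp_rot: [-0.003, 0.738, 0.675, -0.001]
wrist_force: [-9.1, 5.1, 10.0]
opening: 0.0244
```

```bash
python3 -m inch '[[[-2.2,1.6,0],[0,0,0],255],[[-2.3,1.5,0],[0,0,0],255]]'
```

```text
time: 14.3
ee_pos: [0.5531, -0.0591, 0.1136]
tcp_rot: [-0.004, 0.738, 0.675, -0.001]
wrist_force: [-10.7, 6.9, 10.7]
opening: 0.0245
```

```bash
python3 -m inch '[[[-2.3,1.4,0],[0,0,0],255]]'; python3 -m inch '[[[-2.4,1.3,0],[0,0,0],255]]';python3 -m inch '[[[-2.5,1.2,0],[0,0,0],255]]'
```

```text
time: 14.4
ee_pos: [0.5541, -0.0609, 0.1136]
tcp_rot: [-0.004, 0.738, 0.675, -0.001]
wrist_force: [-11.0, 9.8, 11.5]
opening: 0.0247
time: 14.5
ee_pos: [0.5551, -0.0626, 0.1136]
tcp_rot: [-0.004, 0.737, 0.675, -0.001]
wrist_force: [-11.0, 9.8, 11.7]
opening: 0.0243
time: 14.6
ee_pos: [0.556, -0.0645, 0.1136]
tcp_rot: [-0.005, 0.737, 0.676, -0.001]
wrist_force: [-11.7, 10.9, 10.7]
opening: 0.0247
```

Push is about 14.9 N, against about 10.3 N free. Continuing in smaller steps.

```bash
python3 -m inch '[[[-1.5,0.6,0],[0,0,0],255]]'; python3 -m inch '[[[-1.5,0.6,0],[0,0,0],255]]'
```

```text
time: 14.7
ee_pos: [0.5565, -0.0656, 0.1136]
tcp_rot: [-0.005, 0.737, 0.676, -0.0]
wrist_force: [-11.6, 12.3, 11.3]
opening: 0.0249
time: 14.8
ee_pos: [0.5569, -0.0665, 0.1136]
tcp_rot: [-0.005, 0.737, 0.676, -0.0]
wrist_force: [-11.5, 12.8, 10.6]
opening: 0.0245
```

```bash
python3 -m inch '[[[-1,0.4,0],[0,0,0],255]]'
```

```text
time: 14.9
ee_pos: [0.5572, -0.0672, 0.1136]
tcp_rot: [-0.005, 0.737, 0.676, -0.0]
wrist_force: [-12.1, 13.5, 10.1]
opening: 0.0249
```

Push is about 16.0 to 17.1 N over the last three readings, a rise of about 6 N, so this is firm. Relax the push, then release.

```bash
python3 -m inch '[[[1.5,-0.6,0],[0,0,0],255],[[0,0,0],[0,0,0],255]]'
```

```text
time: 15.1
ee_pos: [0.5572, -0.0672, 0.1136]
tcp_rot: [-0.004, 0.737, 0.676, -0.0]
wrist_force: [-8.7, 10.0, 10.7]
opening: 0.0247
```

```bash
python3 -m inch '[[[1.5,-1.5,0],[0,0,0],255],[[1.4,-1.6,0],[0,0,0],255],[[0,0,0],[0,0,0],255]]'
```

```text
time: 15.4
ee_pos: [0.557, -0.0671, 0.1137]
tcp_rot: [-0.001, 0.738, 0.675, 0.001]
wrist_force: [-1.6, 5.4, 4.4]
opening: 0.0247
```

```bash
python3 -m inch '[[[1.4,-0.5,0],[0,0,0],255],[[0,0,0],[0,0,0],0],[[0,0,0],[0,0,0],0],[[0,0,0],[0,0,0],0],[[0,0,0],[0,0,0],0],[[0,0,0],[0,0,0],0],[[0,0,-15],[0,0,0],0],[[0,0,-30],[0,0,0],0],[[0,0,-40],[0,0,0],0],[[0,0,-40],[0,0,0],0]]'; python3 -m inch '[[[-30,0,-30],[0,0,0],0],[[-40,0,-20],[0,0,0],0],[[-20,0,0],[0,0,0],0],[[0,0,0],[0,0,0],0],[[0,0,0],[0,0,0],0],[[0,0,0],[0,0,0],0]]'
python3 - <<'E'
from h import *
s=snap('wrist');np.savez('w4.npz',**s)
cv2.imwrite('pics/j.png',cv2.resize(s['color'][0:290,130:390,::-1],None,fx=2,fy=2,interpolation=2))
st=manip.state();print(st['ee_pos'],st['wrist_force'])
E
```

```text
time: 16.4
ee_pos: [0.5564, -0.0683, 0.2406]
tcp_rot: [0.0, 0.738, 0.674, 0.0]
wrist_force: [-0.1, 0.4, 0.7]
opening: 0.0853
time: 17.0
ee_pos: [0.5485, -0.1561, 0.2884]
tcp_rot: [-0.0, 0.738, 0.675, 0.0]
wrist_force: [-0.4, 0.6, 0.8]
opening: 0.0852
[ 0.54854997 -0.15600503  0.28828174] [-0.14987497  0.47359625  0.43431811]
```

View pics/j.png

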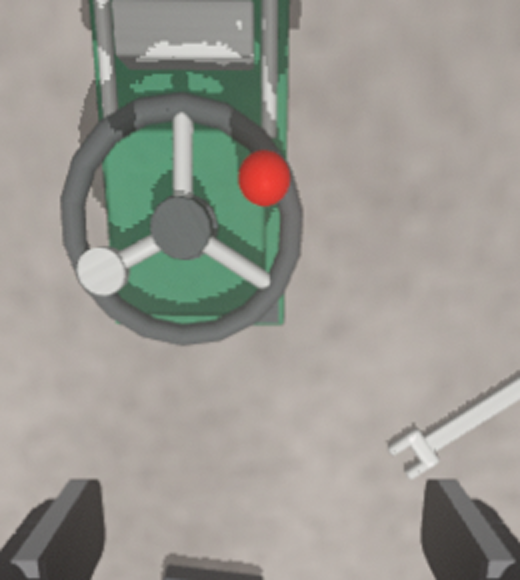

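The wheel now stands with its handle at (264,178), and the gripper is clear. The block is out of frame, so I'll look from above it.

```bash
python3 -m inch '[[[40,-9,-10],[0,0,0],0],[[40,-9,-10],[0,0,0],0],[[40,-9,-10],[0,0,0],0],[[30,-9,0],[0,0,0],0],[[0,0,0],[0,0,0],0],[[0,0,0],[0,0,0],0]]'
python3 - <<'E'
from h import *
s=snap('wrist');np.savez('w5.npz',**s);print(manip.state()['ee_pos'])
cv2.imwrite('pics/k.png',cv2.resize(s['color'][50:250,170:360,::-1],None,fx=3,fy=3,interpolation=2))
E
```

```text
time: 17.65
ee_pos: [0.5259, -0.0038, 0.3183]
tcp_rot: [0.0, 0.737, 0.676, -0.0]
wrist_force: [-0.5, 0.0, -0.5]
opening: 0.0858
[ 0.52602478 -0.00545642  0.31805098]
```

View pics/k.png

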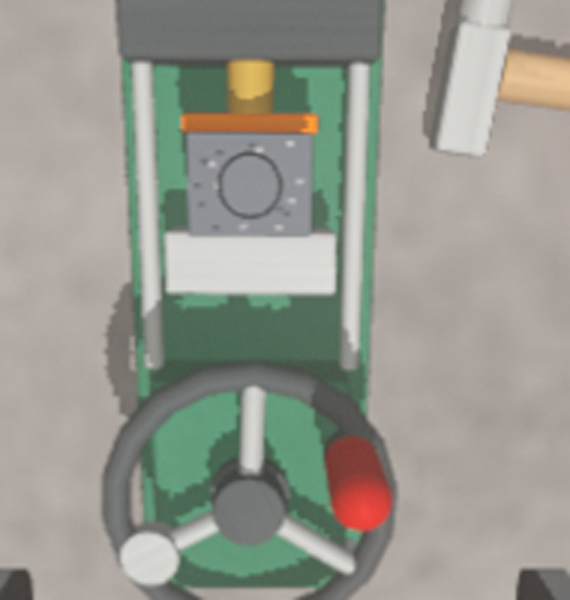

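The block top spans (188..313, 133..236) and is flush and parallel with the fence (165..336). Both are centred at column 250.5. The pad bears on the far face, and nothing nearby looks disturbed. Handing in.

```bash
python3 -c "
from station import manip
print(manip.sign_off())"
```

```text
the job is handed in; nothing more can be done
None
```

The granite block is clamped flush against the steel fence. I handed the job in at about 17.7 s of robot time, with the gripper open and clear.

- **Placing:** I picked the largest of the three blocks and set it on the bed about 5 mm off the fence. It was centred to about 1 mm and square to about 0.1°.
- **Winding:** I led the red handle clockwise by about 2 rad. The free-running push was about 10.3 N. The last three readings were 16.0, 16.3 and 17.1 N, a rise of about 6 to 6.8 N with roughly ±1 N of noise. I then took off the push, opened the gripper and rose straight up.
- **Last checks:** the final wrist picture shows the block against the fence, its centre in line with the fence's (both at column 250.5), and the pad bearing on it. The hammer head and the wrench end looked untouched in the last two wrist pictures. I did not look again at the core bit or the spare blocks, but the arm never touched them.
- **Disagreements:** the first scene and side views differed by about 5 mm, so I worked from the closer wrist views instead. In those, the wheel axis came out 3 to 5 mm nearer the fence than the given sizes say. I used a point between the two for winding, and the handle's path then put the centre at about (0.507, -0.088) m, which matches the given sizes.

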